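Stone pestle onto the antique shop's rotary display

ROBOT

A 6-joint arm with a two-finger parallel gripper is mounted at the origin on the work surface. World frame = base frame: x ahead of the robot, y to its left, z up, the work surface at z = 0. Lengths are in m, angles in rad, forces in N, time in s.
With the tool pointing down it reaches from about 0.35 to 0.775 m from the base axis. Payload 5.5 kg.
Tool frame: the origin (TCP) lies between the finger pads; the fingertips stand 19 mm ahead of it and the grasp point (between the pads) is the TCP; z points along the fingers, x is the direction in which the jaws open and shut, and the axes are right-handed (so a half turn about z gives the same grasp; the last joint's range is limited). The gripper opens to 85 mm and grips with 20 to 120 N. Pads are 22 mm wide; open, the fingers measure 114 mm over their backs; the gripper's body (76 mm by 85 mm) begins 54 mm behind the grasp point. The pads swing forward as they close: fully open they stand 13 mm farther back than shut.
Start: joints at [-1.417, 0.313, 0.046, 1.304, 0, 1.431], TCP at [0.167, -0.55, 0.25] pointing down, gripper open.
Joint ranges: [-2.76, 2.76], [-0.86, 1.69], [-1.03, 1.26], [-2.2, 2.34], [-1.47, 1.5], [-3.14, 3.14]. Speed limits (rad/s): [2.57, 2.57, 3.14, 3.14, 3.14, 3.14].

INTERFACE

Orientations are given as a unit quaternion [w, x, y, z].
In Python, from workcell import env gives the robot as it stands. The module is installed in compiled form; this text tells all that it offers.
- The arm moves only by the tool carry_out, never from a script. Its argument "steps" is a list of rows, each a list of 7 numbers: the gripper command: -1 is shut, 1 is fully open, values between are in proportion, then the shift along the tool's x, y, z in m, then the turn, a rotation vector about the tool's x, y, z in rad. A call has 1 to 20 rows; each row shifts and turns the commanded pose from where the row before left it, along the tool's axes as they then stand; what a row does not reach is not made up. A row lasts 1/8 s, in which the tool goes at most 62.5 mm and 10.7 degrees, less where a joint would pass 70% of its speed; a pose out of reach is approached as far as the arm can. A call with a gripper value outside its range is refused whole. The fingers move at their own pace and stop on an object; "grip_force" is the grip in N (left out, the last holds). Time passes only in rows, so rows that do not move let the fingers close. It gives the time, the measured TCP pose, the force and the opening at its end, in the units of the state.
- env.get_state(): the state, without advancing time (a new reading comes with each control period).
- env.read_camera(name): name is "scene" or "top"; returns a dict with "color" (480x640x3 uint8, red, green, blue), "K" (3x3 intrinsics, pixels), "R" (3x3) and "t" (3): a world point X has camera coordinates R X + t. Camera axes: x right, y down, z forward; pixel columns grow to the right and rows downward; lengths in m; the calibration is good to about 2 mm. A picture is of the moment at which its call begins. There is no depth.
- env.hand_in(): hands the job in, once; it reports no verdict.
The state is a dict: "clock": time; "joint_pos": joint angles; "qvel": joint speeds; "tau": joint torques, N m; "tcp_pos": TCP position; "orientation": TCP orientation; "wrist_force": force on the tool from outside, world axes, zero at the start; "ft_torque": the same for the moment, N m; "finger_gap": finger opening in m.
Only numpy, scipy, OpenCV 4.12 (cv2) and the standard library are available. Lean on these libraries where they do the work, as an engineer would, in place of code of your own. Each camera call takes 0.05 s, during which the arm holds its last target. There are 200 camera calls.

TASK

Turn the rotary display stand (the wooden bar knob on top is made for that) until its red cup stands at the loading point: the gap in the wire guard, at the brass pointer. Only then stand the dark grey stone pestle upright in the red cup, set down rather than dropped, and leave it there with the red cup still at the pointer.

Things in the scene. Friction and masses are not known exactly. Their poses are not given: they have to be found in the camera images.
- stone_pestle: Dark grey stone pestle, 70 mm tall, 0.1 to 0.16 kg, round, standing on the table: foot 34 mm wide up to 14 mm high, straight waist 25 mm wide from 30 to 60 mm above its underside, tapered top. Origin: centre of its underside, z up along it. A brass and a pale wooden pestle of the same shape stand nearby, 90 mm or more away; the three places are swapped at random.
- red_pocket (a point): Centre of the inner floor of the empty red cup on the ivory wheel, 24 mm above the table. Round, about 48 mm wide inside at the floor, 52 mm at the rim, which is 16 mm above this point. It turns with the wheel, 90 mm from its vertical axis. Green (empty), blue and yellow cups (both filled) sit at quarter turns. x axis: from the cup to the wheel's axis; z up.
- loading_point (a point): Where the red cup's floor centre must come: fixed, 24 mm above the table, 90 mm from the wheel's axis, on the robot's side; a flat brass pointer lies on the foot 40 mm farther out. x axis: to the wheel's axis. The dark foot is 284 mm across. A wire guard 109 mm high over the ring of cups leaves a gap of 68 degrees either side of this point; its posts stand at the rim, outside the gap.
- knob_grip (a point): Middle of the dark wooden bar knob on the wheel's axis, 145 mm above the table, fixed to the wheel: 50 mm long, 14 thick, 28 tall, on a 16 mm rod. x axis: its long direction, in line with the red cup; z up. The wheel turns both ways with light friction (0.06 N m) and stays where left. At the start the red cup is 0.5 to 1.2 rad counter-clockwise (from above) of the loading point.
Mind the look-alikes: they are no part of the job. Leave any orange or pink look-alike of the stone_pestle alone.

How it is judged:
By the outcome, as a careful person would: the job done as asked, in the order asked, and still so for the second after the job is handed in, with the robot touching nothing.
It also fails if it takes over 56 s, if anything falls off the work surface, if the arm or the gripper's body presses on something with over 40 N, if the wrist force passes 120 N, or if a joint passes its speed limit or range.

## Working session

There is one attempt and no reset: what is moved stays moved. The work goes in short steps, Python scripts to look and compute and a tool call to move; the robot and the scene stay as the last step left them, time stands still between calls to the robot, and variables do not carry over. Pictures are saved under pics/ and viewed, about 8 in all and at most 12, crops included, and the job is handed in when it is done.

Besides the shell and the picture viewer there is one more tool, called as a command line: name --pt "numbers of a row" for each row, then --argument value for the rest. carry_out: Moves the arm, as the interface text tells. Its arguments: {"type":"object","properties":{"steps":{"type":"array","items":{"type":"array","items":{"type":"number"}}},"grip_force":{"type":"number"}},"required":["steps"]}

```bash
mkdir -p pics
cat > h.py <<'E'
import numpy as np, cv2
from workcell import env
def shot(name, fn, crop=None, scale=1):
    c=env.read_camera(name); im=c["color"]
    if crop: x0,y0,x1,y1=crop; im=im[y0:y1,x0:x1]
    im=cv2.resize(im,None,fx=scale,fy=scale,interpolation=cv2.INTER_CUBIC)
    cv2.imwrite("pics/"+fn,im[:,:,::-1]); return c
def at_z(c,u,v,z):
    R,t=np.array(c["R"]),np.array(c["t"]); d=R.T@np.linalg.inv(c["K"])@[u,v,1]; o=-R.T@t
    return o+d*(z-o[2])/d[2]
def proj(c,X):
    p=np.array(c["K"])@(np.array(c["R"])@np.array(X)+c["t"]); return p[:2]/p[2]
E
python3 - <<'E'
from h import *
for n in("scene","top"):
    c=shot(n,n+"0.png"); print(n,-np.array(c["R"]).T@c["t"])
print(env.get_state())
E
```

```text
scene [1.16563858 0.09959    0.55775751]
top [ 0.37688414 -0.0110871   1.15989121]
{'clock': 0.1, 'joint_pos': array([-1.41661260e+00,  3.13922932e-01,  4.50838421e-02,  1.30361199e+00,
        1.66392530e-05,  1.43117564e+00]), 'qvel': array([-0.00093713, -0.0031288 ,  0.00190276, -0.00123736,  0.00164718,
        0.00070146]), 'tau': array([ 2.30595761e-03, -4.81722879e+01,  2.99245691e+01,  1.27963957e-02,
       -1.86847615e-04, -1.15307593e-06]), 'tcp_pos': array([ 0.16643433, -0.54993372,  0.2494958 ]), 'orientation': array([-5.86695400e-04,  8.02992780e-01, -5.95988181e-01, -5.83449954e-04]), 'wrist_force': array([-0.06712913,  0.25011495, -0.73039736]), 'ft_torque': array([-0.04459573,  0.00264074,  0.01925857]), 'finger_gap': 0.08554149633114397}
```

View pics/top0.png

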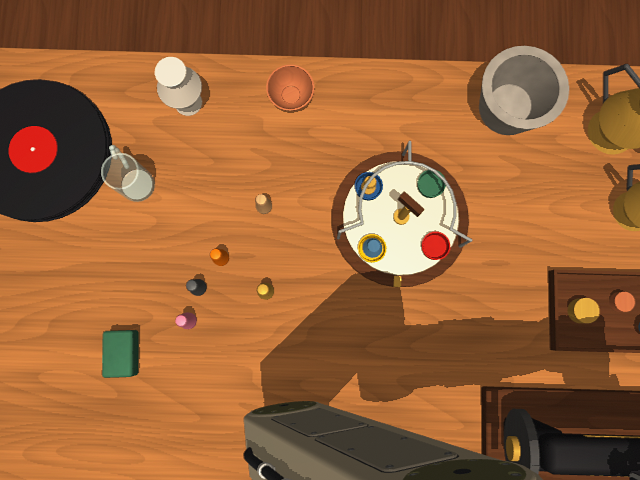

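View pics/scene0.png

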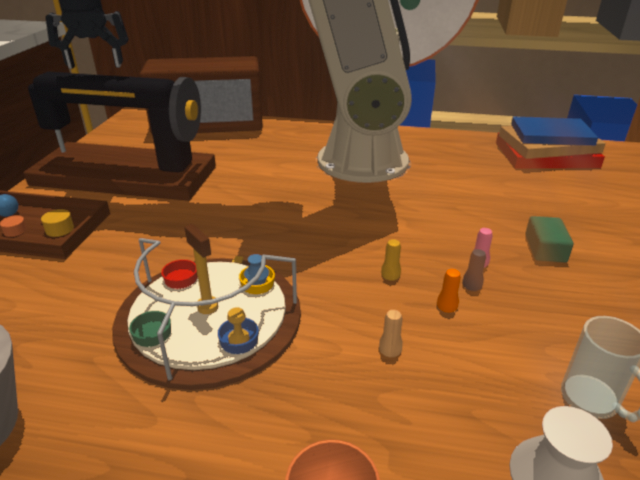

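Top view: wheel near (400,218), red cup (435,245), pointer (397,281), stone pestle (196,286), with orange (219,255) and pink (186,320) look-alikes next to it. Next I'll zoom in for measuring.

Run:
```python
from h import *
c=env.read_camera("top"); im=c["color"]
s=env.read_camera("scene"); im2=s["color"]
a=cv2.resize(im[145:295,325:475],None,fx=4,fy=4,interpolation=cv2.INTER_CUBIC)
b=cv2.resize(im[236:336,170:220],None,fx=4,fy=6,interpolation=cv2.INTER_CUBIC)[:600]
cv2.imwrite("pics/z.png",np.hstack([a,b])[:,:,::-1])
hsv=cv2.cvtColor(im,cv2.COLOR_RGB2HSV)
H,S,V=[hsv[...,i].astype(int) for i in range(3)]
def cen(m,box):
    x0,y0,x1,y1=box; k=np.zeros(m.shape,bool); k[y0:y1,x0:x1]=m[y0:y1,x0:x1]
    n,l,st,ce=cv2.connectedComponentsWithStats(k.astype(np.uint8)); i=1+np.argmax(st[1:,4]); return ce[i],st[i],(l==i)
for nm,m,box in(("red",((H<6)|(H>174))&(S>180)&(V>110),(410,225,460,270)),("green",(H>60)&(H<95)&(S>80),(405,160,460,205)),
  ("ivory",(S<70)&(V>180),(335,150,470,290))):
    ce,st,k=cen(m,box)
    (x,y),r=cv2.minEnclosingCircle(np.argwhere(k)[:,::-1].astype(np.float32)); z=.02 if nm=="ivory" else .04
    print(nm,ce,st,(x,y,r),at_z(c,x,y,z),at_z(c,x+r,y,z)-at_z(c,x,y,z))
m=(S<130)&(V<110); ce,st,k=cen(m,(180,270,212,300)); print("stone",ce,st,at_z(c,*ce,.035))
hsv2=cv2.cvtColor(im2,cv2.COLOR_RGB2HSV).astype(int)
m=(hsv2[...,1]<130)&(hsv2[...,2]<150); ce,st,k=cen(m,(460,246,490,295)); print("scene stone",ce,st)
for n,p in(("ptr",(397,281)),):print(n,at_z(c,*p,.01))
for p in((398,194),(402,191),(422,211),(418,216)): print("knob",at_z(c,*p,.159))
```

```text
red [434.99830221 245.35483871] [422 232  29  28 589] (435.81817626953125, 245.22727966308594, 14.45042896270752) [ 0.53973714 -0.24190606  0.04      ] [ 0.00087011 -0.02872887  0.        ]
green [430.13207547 184.30754717] [418 170  27  28 530] (430.75, 183.5, 13.867778778076172) [ 0.66506074 -0.23116285  0.04      ] [ 0.0008545  -0.02795188  0.        ]
ivory [399.62291818 222.79308472] [ 344  164  112  111 5524] (400.2856750488281, 220.09861755371094, 56.70731735229492) [ 0.5920815  -0.17352073  0.02      ] [ 0.00350775 -0.11538132  0.        ]
stone [196.65254237 286.41949153] [186 279  21  17 236] [0.44392426 0.22946764 0.035     ]
scene stone [469.86614173 283.8503937 ] [463 277  15  13 127]
ptr [ 0.46857592 -0.16979764  0.01      ]
knob [ 0.61332437 -0.14903516  0.159     ]
knob [ 0.61905222 -0.15615733  0.159     ]
knob [ 0.58355809 -0.19238162  0.159     ]
knob [ 0.57424354 -0.18529523  0.159     ]
```

View pics/z.png

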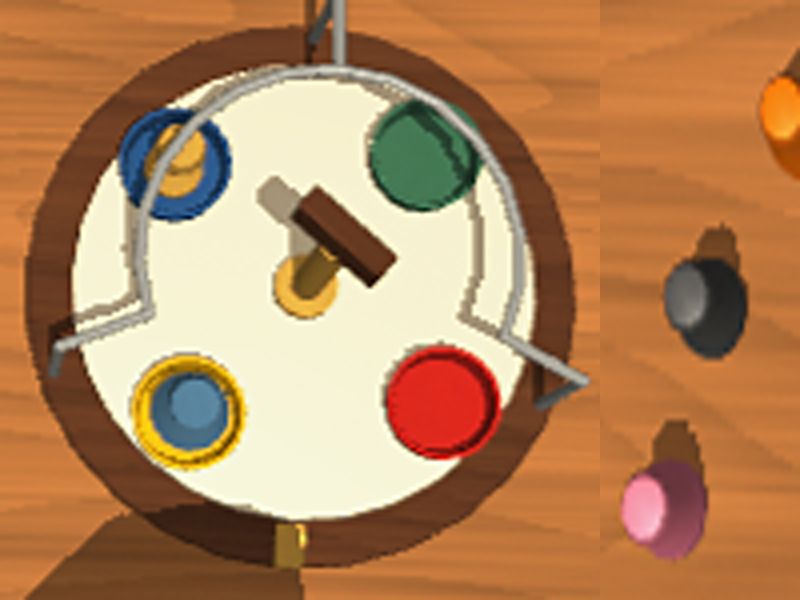

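```bash
cat >> h.py <<'E'
from scipy.spatial.transform import Rotation as Ro
def rel(X,yaw):
    s=env.get_state(); q=s["orientation"]; M=Ro.from_quat([*q[1:],q[0]]).as_matrix()
    y0=np.arctan2(M[1,0],M[0,0]); tilt=M[:,2]
    d=M.T@(np.array(X)-s["tcp_pos"]); print("t",s["clock"],"tcp",s["tcp_pos"].round(4),"yaw",y0.round(3),"z",tilt.round(3),"F",s["wrist_force"].round(1),"gap",s["finger_gap"].round(4),"J6",s["joint_pos"][5].round(2))
    print("shift tool",d.round(4),"turn z",round(-(yaw-y0),3))
E
python3 - <<'E'
from h import *
c=env.read_camera("top");s=env.read_camera("scene")
print("tcp px",proj(c,[.167,-.55,.25]),proj(s,[.167,-.55,.25]))
print("ivory",at_z(c,401.1,218.1,.02),"foot",at_z(c,400,219,.01),"cups",at_z(c,401.6,215.8,.04),"ptr",at_z(c,397.25,281.2,.012))
t=at_z(c,191.75,284.3,.07); print("stone top",t)
for z in (0,.035,.07): print(proj(c,[t[0],t[1],z]),proj(s,[t[0],t[1],z]))
for p in ((475,250),(474,289)): print("scene", at_z(s,*p,.07 if p[1]<260 else .005))
print("machine",at_z(s,175,100,.2), at_z(s,60,100,.2),at_z(s,40,180,.0),at_z(s,195,185,.0))
rel([.597,-.173,.25],-.70)
E
```

```text
tcp px [663.1308632  472.19951573] [93.87155553 63.32076936]
ivory [ 0.59626183 -0.17512834  0.02      ] foot [ 0.59624118 -0.17433188  0.01      ] cups [ 0.59711699 -0.17319505  0.04      ] ptr [ 0.46802678 -0.17003197  0.012     ]
stone top [0.44561316 0.2315967  0.07      ]
[199.26757182 286.69316535] [470.09567753 284.74169589]
[195.62481305 285.53351909] [473.56808938 268.2290734 ]
[191.75 284.3 ] [477.20092165 250.95359152]
scene [0.44351856 0.22827362 0.07      ]
scene [0.46233006 0.23611381 0.005     ]
machine [ 0.21124819 -0.36229092  0.2       ] [ 0.25439864 -0.58566714  0.2       ] [ 0.23575803 -0.70646456  0.        ] [ 0.19444131 -0.35398024  0.        ]Traceback (most recent call last):
  File "<stdin>", line 9, in <module>
  File "h.py", line 17, in rel
    d=M.T@(np.array(X)-s["tcp_pos"]); print("t",s["clock"],"tcp",s["tcp_pos"].round(4),"yaw",y0.round(3),"z",tilt.round(3),"F",s["wrist_force"].round(1),"gap",s["finger_gap"].round(4),"J6",s["joint_pos"][5].round(2))
                                                                                                                                                               ^^^^^^^^^^^^^^^^^^^^^
AttributeError: 'float' object has no attribute 'round'
```

carry_out --pt "1 0 0 -0.035 0 0 0" --pt "1 0 0 -0.035 0 0 0" --pt "1 -0.0168 -0.0372 0 0 0 0" --pt "1 -0.0168 -0.0372 0 0 0 0" --pt "1 -0.0168 -0.0372 0 0 0 0" --pt "1 -0.0168 -0.0372 0 0 0 0" --pt "1 -0.0168 -0.0372 0 0 0 0" --pt "1 -0.0168 -0.0372 0 0 0 0" --pt "1 -0.0168 -0.0372 0 0 0 0" --pt "1 -0.0168 -0.0372 0 0 0 0" --pt "1 -0.0168 -0.0372 0 0 0 0" --pt "1 -0.0168 -0.0372 0 0 0 0" --pt "1 -0.0168 -0.0372 0 0 0 0" --pt "1 -0.0168 -0.0372 0 0 0 0" --pt "1 -0.0168 -0.0372 0 0 0 0" --pt "1 -0.0168 -0.0372 0 0 0 0" --pt "1 0 0 0 0 0 -0.145" --pt "1 0 0 0 0 0 -0.145" --pt "1 0 0 0 0 0 -0.145" --pt "1 0 0 0 0 0 -0.145"

```text
clock: 2.8
tcp_pos: [0.5969, -0.1743, 0.3201]
orientation: [0.0, 0.941, -0.339, -0.0]
wrist_force: [-0.3, -0.4, 1.0]
finger_gap: 0.0853
```

```bash
sed -i 's/s\["finger_gap"\].round(4)/round(s["finger_gap"],4)/' h.py
python3 - <<'E'
from h import *
rel([.5965,-.174,.147],-.70)
E
```

```text
t 2.8 tcp [ 0.5969 -0.1743  0.3201] yaw -0.692 z [-0.  0. -1.] F [-0.3 -0.4  1. ] gap 0.0853 J6 1.85
shift tool [-0.0005 -0.      0.1731] turn z 0.008
```

carry_out --pt "1 0 0 0.035 0 0 0" --pt "1 0 0 0.035 0 0 0" --pt "0.3 0 0 0.035 0 0 0" --pt "0.2 0 0 0.035 0 0 0" --pt "0 0 0 0.033 0 0 0" --pt "0 0 0 0 0 0 0" --grip_force 30

```text
clock: 3.55
tcp_pos: [0.5948, -0.1736, 0.1444]
orientation: [-0.0, 0.94, -0.341, -0.003]
wrist_force: [-0.2, -0.4, -0.1]
finger_gap: 0.0425
```

Run:
```python
from h import *
rel([.5965,-.174,.147],-.70)
shot("scene","s1.png",(100,160,330,390),2.6)
```

```text
t 3.55 tcp [ 0.5948 -0.1736  0.1444] yaw -0.697 z [-0.006  0.002 -1.   ] F [-0.2 -0.4 -0.1] gap 0.0425 J6 1.85
shift tool [ 0.0016 -0.0008 -0.0026] turn z 0.003
```

View pics/s1.png

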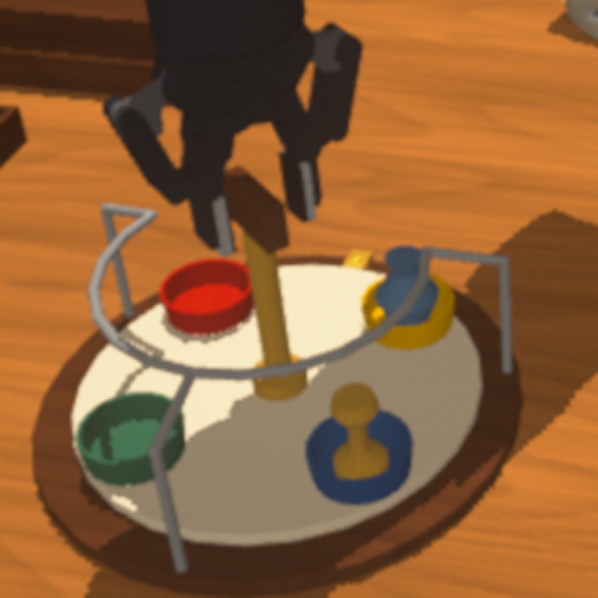

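The fingers straddle the bar and sit above the guard, so I'll close and turn clockwise (tool +z).

carry_out --pt "-1 0 0 0 0 0 0" --pt "-1 0 0 0 0 0 0" --pt "-1 0 0 0 0 0 0" --pt "-1 0 0 0 0 0 0" --pt "-1 0 0 0 0 0 0.09" --pt "-1 0 0 0 0 0 0.09" --pt "-1 0 0 0 0 0 0.09" --pt "-1 0 0 0 0 0 0.09" --pt "-1 0 0 0 0 0 0.09" --pt "-1 0 0 0 0 0 0.09" --pt "-1 0 0 0 0 0 0.09" --pt "-1 0 0 0 0 0 0.09" --pt "-1 0 0 0 0 0 0.09" --pt "-1 0 0 0 0 0 0.06" --pt "-1 0 0 0 0 0 0" --pt "-1 0 0 0 0 0 0" --grip_force 30

```text
clock: 5.6
tcp_pos: [0.5979, -0.1742, 0.1493]
orientation: [-0.001, 0.709, -0.706, 0.001]
wrist_force: [0.2, 1.4, 7.1]
finger_gap: 0.0135
```

```bash
cat >> h.py <<'E'
def redang(fn=None):
    c=env.read_camera("top"); im=c["color"]; hsv=cv2.cvtColor(im,cv2.COLOR_RGB2HSV).astype(int)
    H,S,V=hsv[...,0],hsv[...,1],hsv[...,2]; m=((H<5)|(H>175))&(S>190)&(V>60)
    k=np.zeros_like(m); k[215:290,330:475]=m[215:290,330:475]
    n,l,st,ce=cv2.connectedComponentsWithStats(k.astype(np.uint8)); i=1+np.argmax(st[1:,4])
    (x,y),r=cv2.minEnclosingCircle(np.argwhere(l==i)[:,::-1].astype(np.float32))
    P=at_z(c,x,y,.04); print("red",st[i],(x,y,r),P.round(4),"ccw of -x",round(np.arctan2(-(P[1]+.174),-(P[0]-.5965)),3))
    if fn: cv2.imwrite("pics/"+fn,cv2.resize(im[145:295,325:475],None,fx=4,fy=4,interpolation=cv2.INTER_CUBIC)[:,:,::-1])
E
python3 - <<'E'
from h import *
rel([.5965,-.174,.147],-.70)
redang("t1.png")
E
```

```text
t 5.6 tcp [ 0.5979 -0.1742  0.1493] yaw -1.567 z [ 0.003 -0.    -1.   ] F [0.2 1.4 7.1] gap 0.0135 J6 2.72
shift tool [-0.0002  0.0014  0.0023] turn z -0.867Traceback (most recent call last):
  File "<stdin>", line 3, in <module>
  File "h.py", line 23, in redang
    n,l,st,ce=cv2.connectedComponentsWithStats(k.astype(np.uint8)); i=1+np.argmax(st[1:,4])
                                                                        ~~~~~~~~~^^^^^^^^^^
    return _wrapfunc(a, 'argmax', axis=axis, out=out, **kwds)
    return bound(*args, **kwds)
ValueError: attempt to get argmax of an empty sequence
```

Run:
```python
from h import *
shot("scene","s2.png",(100,200,330,390),3.4)
```

```text
(no output)
```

View pics/s2.png

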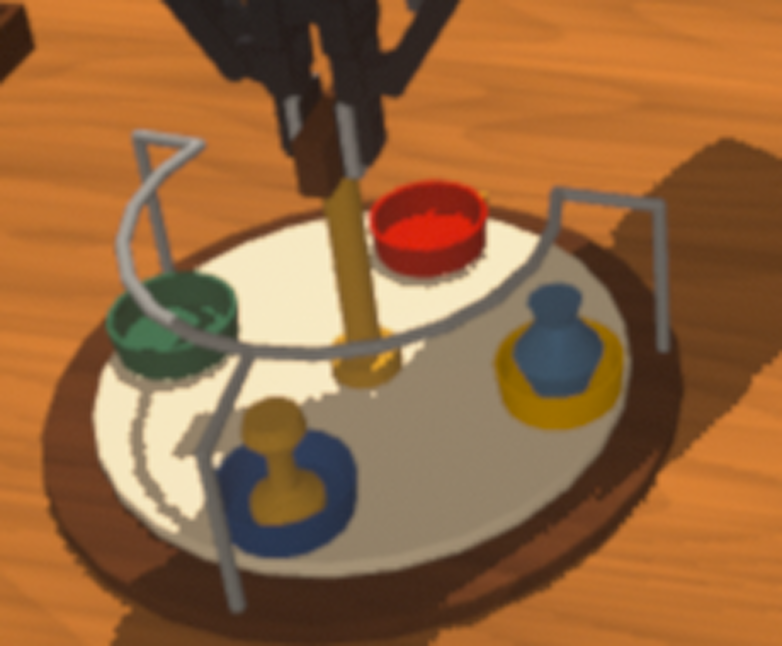

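Run:
```python
from h import *
s=env.read_camera("scene")
f=lambda u,v,z:at_z(s,100+u/3.4,200+v/3.4,z)
cups={n:f(*p,.04) for n,p in dict(red=(429,214),green=(174,311),blue=(288,479),yel=(560,362)).items()}
for n,P in cups.items(): print(n,P.round(4))
d=cups["blue"]-cups["red"]; e=cups["green"]-cups["yel"]
print(np.arctan2(d[1],d[0]),np.arctan2(e[0],-e[1])*1, np.mean(list(cups.values()),0))
# guard post bases: left, right, back
for p in((168,270),(664,348),(238,608)): print("post",f(*p,.01))
for a in (-.031,.004):
  print(proj(s,[.5965-.09*np.cos(a),-.174-.09*np.sin(a),.04])*3.4-[340,680])
```

```text
red [ 0.511  -0.1714  0.04  ]
green [ 0.6013 -0.2607  0.04  ]
blue [ 0.6912 -0.17    0.04  ]
yel [ 0.6037 -0.081   0.04  ]
0.007513167456139456 -0.013511426561290486 [ 0.60179952 -0.17077397  0.04      ]
post [ 0.53986704 -0.29814272  0.01      ]
post [ 0.55312682 -0.04639109  0.01      ]
post [ 0.73341455 -0.17794343  0.01      ]
[432.27784533 208.66075993]
[426.09816899 207.91795436]
```

carry_out --pt "-1 0 0 0 0 0 0.035" --pt "-1 0 0 0 0 0 0" --pt "-1 0 0 0 0 0 0" --pt "0 0 0 0 0 0 0" --pt "0 0 0 0 0 0 0" --pt "0 0 0 0 0 0 0" --pt "0 0 0 -0.02 0 0 0" --pt "0 0 0 -0.04 0 0 0" --pt "0 0 0 -0.06 0 0 0" --pt "0 -0.04 0.0165 0 0 0 0" --pt "0 -0.04 0.0165 0 0 0 0" --pt "0 -0.04 0.0165 0 0 0 0" --pt "0 -0.04 0.0165 0 0 0 0" --pt "0 -0.04 0.0165 0 0 0 0" --pt "0 -0.04 0.0165 0 0 0 0" --pt "0 -0.04 0.0165 0 0 0 0" --pt "0 -0.04 0.0165 0 0 0 0" --pt "0 -0.04 0.0165 0 0 0 0" --pt "0 -0.04 0.0165 0 0 0 0"

```text
clock: 8.12
tcp_pos: [0.4398, 0.1382, 0.2717]
orientation: [-0.024, 0.737, -0.675, -0.027]
wrist_force: [-0.6, -0.3, 0.9]
finger_gap: 0.0427
```

carry_out --pt "0 0 0 0 0 0 -0.18" --pt "0 0 0 0 0 0 -0.18" --pt "0 0 0 0 0 0 -0.18" --pt "0 0 0 0 0 0 -0.18" --pt "0 0 0 0 0 0 -0.18" --pt "0 0 0 0 0 0 -0.18" --pt "0 0 0 0 0 0 -0.18" --pt "0 0 0 0 0 0 -0.18" --pt "0 0 0 0 0 0 -0.18" --pt "0 0 0 0 0 0 -0.18" --pt "0 0 0 0 0 0 -0.18" --pt "0 0 0 0 0 0 -0.18" --pt "0 0 0 0 0 0 -0.18" --pt "0 0 0 0 0 0 -0.18" --pt "0 0 0 0 0 0 -0.18"

```text
clock: 10.0
tcp_pos: [0.4403, 0.1379, 0.2718]
orientation: [-0.031, 0.819, 0.573, 0.017]
wrist_force: [0.6, 0.5, -0.4]
finger_gap: 0.043
```

Run:
```python
from h import *
rel([.445,.230,.050],1.10)
try: redang()
except Exception as e: print(e)
shot("top","t2.png",(150,130,480,370),2.4)
```

```text
t 10.0 tcp [0.4403 0.1379 0.2718] yaw 1.22 z [-0.007  0.07  -0.998] F [ 0.6  0.5 -0.4] gap 0.043 J6 0.43
shift tool [ 0.0739 -0.0203  0.2277] turn z 0.12
red [386 246  28  28 618] (399.6885986328125, 259.59869384765625, 14.090158462524414) [ 0.5088 -0.1704  0.04  ] ccw of -x -0.041
```

View pics/t2.png

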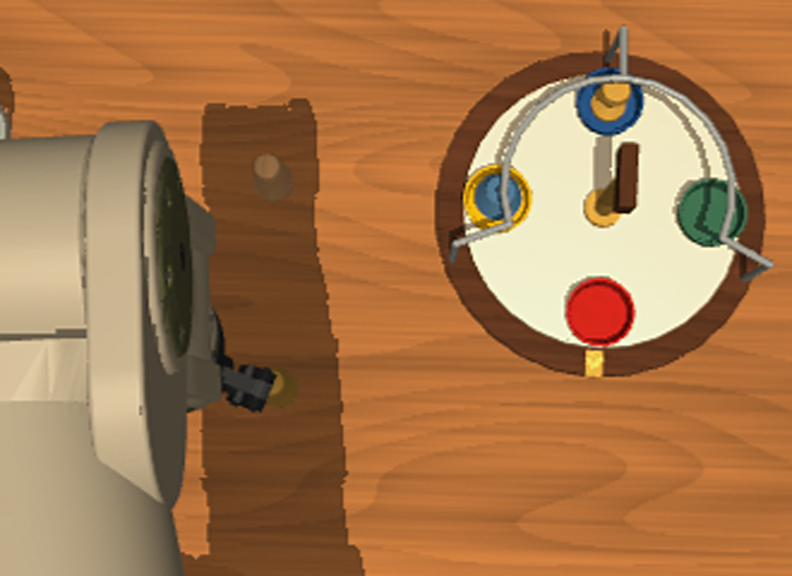

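Red cup at (600,312), in line with the pointer (595,362). The arm stopped short and is slightly tilted, so I'll check the joints.

Run:
```python
from h import *
s=env.get_state(); print(s["joint_pos"].round(3),s["qvel"].round(3),s["tau"].round(1))
rel([.445,.230,.27],1.10)
```

```text
[ 0.085  0.08  -0.194  1.298  0.07   0.44 ] [ 0.001  0.003  0.002 -0.002 -0.     0.128] [ -0.  -34.5  29.9  -0.    0.2  -1. ]
t 10.1 tcp [0.4404 0.1378 0.2718] yaw 1.215 z [-0.007  0.07  -0.998] F [-0.1  0.2  0.8] gap 0.0427 J6 0.44
shift tool [ 0.0877 -0.0275  0.0082] turn z 0.115
```

J6 had run to its range limit, which explains the shortfall; it is free now. I'll correct the tilt along with the position.

```bash
cat >> h.py <<'E'
def rel2(X,yaw):
    s=env.get_state(); q=s["orientation"]; A=Ro.from_quat([*q[1:],q[0]])
    c,n=np.cos(yaw),np.sin(yaw); B=Ro.from_matrix(np.array([[c,n,0],[n,-c,0],[0,0,-1.]]))
    print("t",s["clock"],"tcp",s["tcp_pos"].round(4),"F",s["wrist_force"].round(1),"gap",round(s["finger_gap"],4),"J",s["joint_pos"].round(2))
    print("rotvec (tool)",(A.inv()*B).as_rotvec().round(4),"shift in current frame",A.inv().apply(np.array(X)-s["tcp_pos"]).round(4),"shift after turn",B.inv().apply(np.array(X)-s["tcp_pos"]).round(4))
E
python3 - <<'E'
from h import *
rel2([.445,.230,.20],1.10)
E
```

```text
t 10.1 tcp [0.4404 0.1378 0.2718] F [-0.1  0.2  0.8] gap 0.0427 J [ 0.09  0.08 -0.19  1.3   0.07  0.44]
rotvec (tool) [-0.0344 -0.0615  0.1157] shift in current frame [ 0.0833 -0.0254  0.078 ] shift after turn [ 0.0843 -0.0377  0.0718]
```

carry_out --pt "0.4 0 0 0 -0.0344 -0.0615 0.1157" --pt "0.4 0.028 -0.0126 0.024 0 0 0" --pt "0.4 0.028 -0.0126 0.024 0 0 0" --pt "0.4 0.0283 -0.0125 0.0238 0 0 0" --pt "0.4 0 0 0 0 0 0"

```text
clock: 10.72
tcp_pos: [0.4438, 0.231, 0.1979]
orientation: [-0.0, 0.853, 0.522, -0.002]
wrist_force: [-0.8, 0.1, -0.3]
finger_gap: 0.0599
```

Run:
```python
from h import *
rel2([.445,.230,.050],1.10)
shot("scene","s3.png",(350,130,590,330),3)
```

```text
t 10.725 tcp [0.4438 0.231  0.1979] F [-0.8  0.1 -0.3] gap 0.0599 J [ 0.32  0.2  -0.24  1.14  0.    0.79]
rotvec (tool) [-0.0028  0.0027 -0.0007] shift in current frame [0.     0.0019 0.1479] shift after turn [-0.0004  0.0015  0.1479]
```

View pics/s3.png

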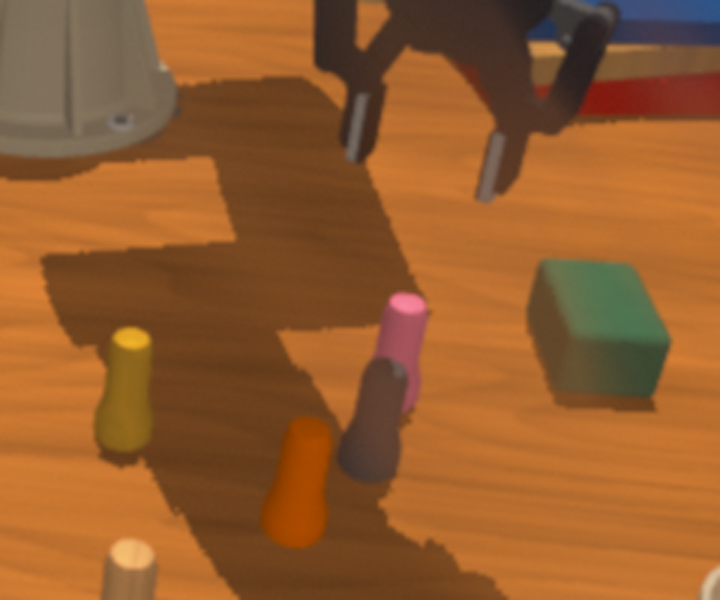

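carry_out --pt "0.4 0.003 0.0015 0.04 0 0 0" --pt "0.4 0 0 0.04 0 0 0" --pt "0.4 0 0 0.035 0 0 0" --pt "0.4 0 0 0.02 0 0 0" --pt "0.4 0 0 0.013 0 0 0" --pt "0.4 0 0 0 0 0 0" --pt "-1 0 0 0 0 0 0" --pt "-1 0 0 0 0 0 0" --pt "-1 0 0 0 0 0 0" --pt "-1 0 0 0 0 0 0" --pt "-1 0 0 0 0 0 0" --grip_force 35

```text
clock: 12.15
tcp_pos: [0.4489, 0.232, 0.0529]
orientation: [0.001, 0.853, 0.523, 0.001]
wrist_force: [-0.4, -1.1, 5.5]
finger_gap: 0.0235
```

Run:
```python
from h import *
rel2([.445,.230,.20],1.10)
```

```text
t 12.15 tcp [0.4489 0.232  0.0529] F [-0.4 -1.1  5.5] gap 0.0235 J [ 0.32  0.33 -0.45  0.79 -0.    0.79]
rotvec (tool) [ 0.0018 -0.0009 -0.0004] shift in current frame [-0.0035 -0.0023 -0.1471] shift after turn [-0.0036 -0.0026 -0.1471]
```

carry_out --pt "-1 0 0 -0.02 0 0 0" --pt "-1 0 0 -0.04 0 0 0" --pt "-1 0 0 -0.045 0 0 0" --pt "-1 0 0 -0.045 0 0 0" --pt "-1 -0.0302 0.0213 0 0 0 0" --pt "-1 -0.0302 0.0213 0 0 0 0" --pt "-1 -0.0302 0.0213 0 0 0 0" --pt "-1 -0.0302 0.0213 0 0 0 0" --pt "-1 -0.0302 0.0213 0 0 0 0" --pt "-1 -0.0302 0.0213 0 0 0 0" --pt "-1 -0.0302 0.0213 0 0 0 0" --pt "-1 -0.0302 0.0213 0 0 0 0" --pt "-1 -0.0302 0.0213 0 0 0 0" --pt "-1 -0.0302 0.0213 0 0 0 0" --pt "-1 -0.0302 0.0213 0 0 0 0" --pt "-1 0 0 0 0 0 -0.157" --pt "-1 0 0 0 0 0 -0.157" --pt "-1 0 0 0 0 0 -0.157" --pt "-1 0 0 0 0 0 0"

```text
clock: 14.52
tcp_pos: [0.5058, -0.1703, 0.2016]
orientation: [-0.0, 0.708, 0.706, -0.0]
wrist_force: [0.5, -0.0, -1.1]
finger_gap: 0.0235
```

Run:
```python
from h import *
rel2([.5075,-.1705,.077],1.57)
shot("scene","s4.png",(100,130,340,330),3)
```

```text
t 14.525 tcp [ 0.5058 -0.1703  0.2016] F [ 0.5 -0.  -1.1] gap 0.0235 J [-0.48  0.25 -0.16  1.16 -0.   -0.47]
rotvec (tool) [-0.0008 -0.     -0.001 ] shift in current frame [-0.0002  0.0018  0.1246] shift after turn [-0.0002  0.0017  0.1246]
```

View pics/s4.png

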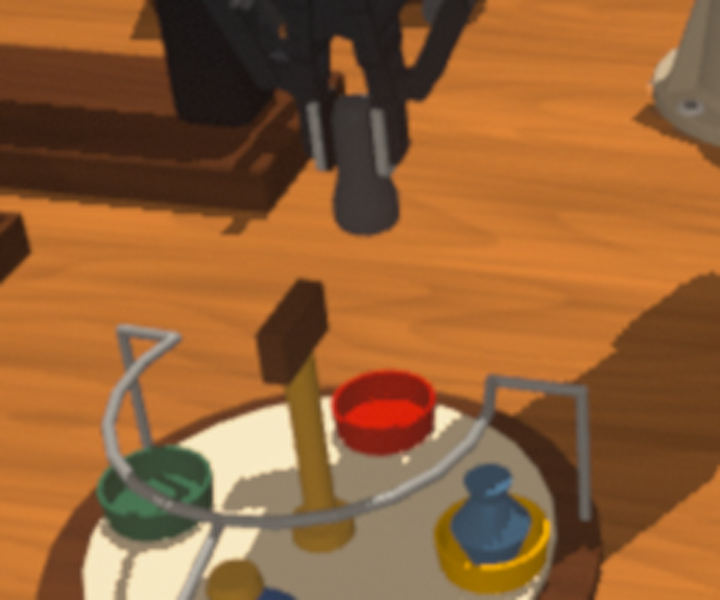

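Run:
```python
from h import *
s=env.read_camera("scene"); f=lambda u,v,z:at_z(s,100+u/3,130+v/3,z)
print("foot widest",f(366.5,209,.156),"bottom edge",f(366,234,.149),"cup rim",f(384,398,.04), "rim sides",f(333,402,.04),f(435,402,.04))
print((proj(s,[.5058,-.1703,.156])-[100,130])*3,(proj(s,[.5075,-.1705,.04])-[100,130])*3)
```

```text
foot widest [ 0.503411   -0.16874375  0.156     ] bottom edge [ 0.51624493 -0.16535359  0.149     ] cup rim [ 0.50972159 -0.16867465  0.04      ] rim sides [ 0.51822273 -0.19494419  0.04      ] [ 0.50823183 -0.1400572   0.04      ]
[362.04725357 211.01732551] [382.10380107 395.26961778]
```

carry_out --pt "-1 0 0.005 0 0 0 0" --pt "-1 0 0 0.03 0 0 0" --pt "-1 0 0 0.03 0 0 0" --pt "-1 0 0 0.025 0 0 0" --pt "-1 0 0 0.015 0 0 0" --pt "-1 0 0 0.01 0 0 0" --pt "-1 0 0 0.006 0 0 0" --pt "-1 0 0 0 0 0 0"

```text
clock: 15.62
tcp_pos: [0.5112, -0.1706, 0.0861]
orientation: [0.0, 0.707, 0.707, -0.0]
wrist_force: [0.2, 0.1, -0.8]
finger_gap: 0.0239
```

Run:
```python
from h import *
rel2([.5125,-.1705,.077],1.57)
shot("scene","s5.png",(130,180,310,330),4)
```

```text
t 15.625 tcp [ 0.5112 -0.1706  0.0861] F [ 0.2  0.1 -0.8] gap 0.0239 J [-0.47  0.35 -0.32  0.9  -0.   -0.47]
rotvec (tool) [0.0001 0.0005 0.0005] shift in current frame [0.0001 0.0013 0.0091] shift after turn [0.0001 0.0013 0.0091]
```

View pics/s5.png

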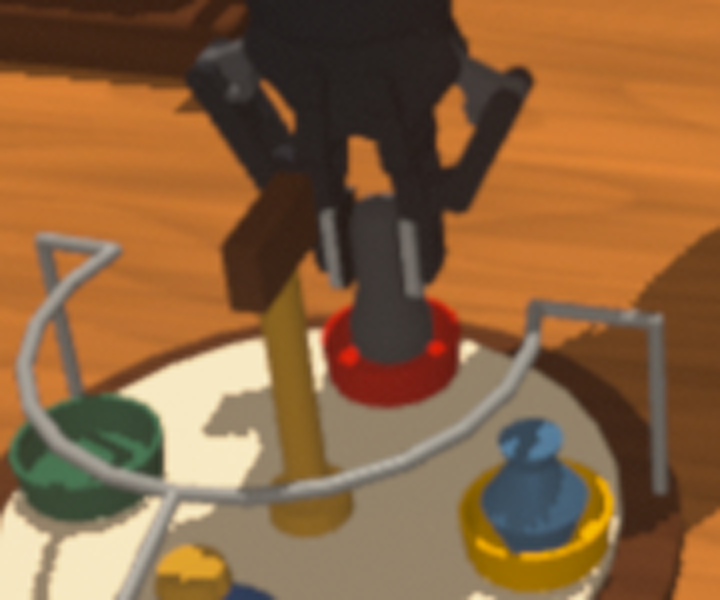

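The pestle is inside the cup, centred and clear of the walls. I'll lower it gently.

carry_out --pt "-1 0 0 0.003 0 0 0" --pt "-1 0 0 0.003 0 0 0" --pt "-1 0 0 0.0015 0 0 0" --pt "-1 0 0 0.001 0 0 0" --pt "-1 0 0 0 0 0 0"

```text
clock: 16.3
tcp_pos: [0.511, -0.1705, 0.0773]
orientation: [0.0, 0.707, 0.707, -0.0]
wrist_force: [-0.1, 0.4, -2.3]
finger_gap: 0.0243
```

carry_out --pt "-1 0 0 0.001 0 0 0" --pt "-1 0 0 0 0 0 0"

```text
clock: 16.55
tcp_pos: [0.5112, -0.1706, 0.0769]
orientation: [0.0, 0.707, 0.707, -0.0]
wrist_force: [-0.3, 0.5, 3.6]
finger_gap: 0.0235
```

carry_out --pt "-1 0 0 0.001 0 0 0" --pt "-1 0 0 0 0 0 0"

```text
clock: 16.8
tcp_pos: [0.5114, -0.1708, 0.0769]
orientation: [0.001, 0.707, 0.707, -0.0]
wrist_force: [-3.2, 1.6, 10.4]
finger_gap: 0.024
```

Floor contact. I'll ease off 1 mm, open, lift and retreat.

carry_out --pt "-1 0 0 -0.001 0 0 0" --pt "-0.3 0 0 0 0 0 0" --pt "-0.2 0 0 0 0 0 0" --pt "0 0 0 0 0 0 0" --pt "0.1 0 0 0 0 0 0" --pt "0.1 0 0 0 0 0 0" --pt "0.1 0 0 -0.01 0 0 0" --pt "0.1 0 0 -0.03 0 0 0" --pt "0.1 0 0 -0.05 0 0 0" --pt "0.1 0 0 -0.05 0 0 0" --pt "0.1 -0.045 0 0 0 0 0" --pt "0.1 -0.045 0 0 0 0 0" --pt "0.1 -0.045 0 0 0 0 0" --pt "0.1 -0.045 0 0 0 0 0" --pt "0.1 0 0 0 0 0 0"

```text
clock: 18.68
tcp_pos: [0.5107, -0.3537, 0.2166]
orientation: [0.001, 0.709, 0.706, -0.0]
wrist_force: [-0.2, 0.5, 0.5]
finger_gap: 0.0471
```

Run:
```python
from h import *
rel2([.5125,-.1705,.077],1.57)
a=env.read_camera("top")["color"][145:295,325:475]; b=env.read_camera("scene")["color"][180:330,130:280]
cv2.imwrite("pics/f.png",cv2.resize(np.hstack([a,b]),None,fx=2.66,fy=2.66,interpolation=cv2.INTER_CUBIC)[:,:,::-1])
redang()
```

```text
t 18.675 tcp [ 0.5107 -0.3537  0.2166] F [-0.2  0.5  0.5] gap 0.0471 J [-0.73  0.41  0.11  1.26 -0.   -0.73]
rotvec (tool) [ 0.0005  0.0015 -0.0033] shift in current frame [0.1834 0.001  0.1394] shift after turn [0.1832 0.0017 0.1396]
red [387 246  27  28 335] (399.79412841796875, 259.79412841796875, 13.969476699829102) [ 0.5084 -0.1707  0.04  ] ccw of -x -0.038
```

View pics/f.png

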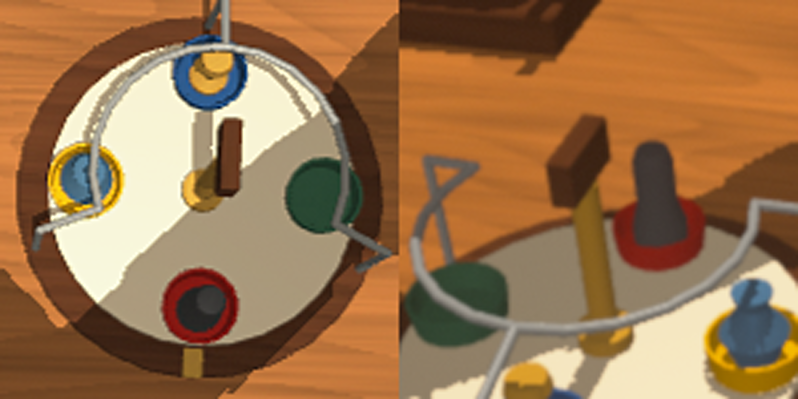

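The stone pestle stands upright in the red cup at (200,300). The pointer at (193,362) lies on the same radius from the axis, and the gripper is clear.

```bash
python3 -c "
from workcell import env
print(env.hand_in())"
```

```text
the job is handed in; nothing more can be done
None
```

The red cup is at the brass pointer and the dark grey stone pestle stands upright in it. I gripped the bar knob and turned the wheel about 0.9 rad clockwise. After checking the cup in the top view, I fetched the pestle and lowered it until it touched the floor. I then eased up 1 mm, let go and moved clear. The job was handed in at about 19 s.

**Last checks:**
- **Cup position:** the cup is within about 0.01 rad of the pointer as measured from the top camera (-0.038 against -0.031 rad).
- **Pestle:** both cameras show it upright inside the red cup.
- **Forces:** the wrist force in the readings after each move peaked at about 11 N, during set-down.

**What went wrong or disagreed:**
- **Joint limit:** on the way to the pestle, joint 6 ran to its range limit. The arm stopped about 9 cm short with a 4° tilt, which I corrected before the grasp; nothing in the pictures or force readings suggests a touch.
- **Camera agreement:** the two cameras differed by about 2 mm to 5 mm, which the cup's clearance absorbed.

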